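# Slide a culture plate onto the pile and square it up in the stacking nest

## Task

Slide the lidded culture plate that lies on the plate warmer across the gap onto the two plates in the stacking nest, and push the plates home so that all three make one square pile, each flush against the nest's posts on both the far side and the end. Push only: keep every plate level and do not lift any of them, because the lids are loose and the wells are full. Do not disturb the bottle, the beaker and the tip box.

Things in the scene. Friction and masses are not known exactly. Their poses are not given: they have to be found in the camera images.
- plate_new: a lidded six-well culture plate of white plastic, a flat rigid box 86 mm (its x) by 128 mm (its y) by 18 mm high, about 0.1 kg, six round grey well outlines on its flat top. Origin: centre of its underside, z up. At the start it lies on the warmer, long side roughly along the warmer's y.
- plate_low: a lidded six-well culture plate of white plastic, a flat rigid box 86 mm (its x) by 128 mm (its y) by 18 mm high, about 0.1 kg, six round grey well outlines on its flat top. Origin: centre of its underside, z up. The bottom plate of the two in the nest, at first some millimetres off the posts and a little askew.
- plate_mid: a lidded six-well culture plate of white plastic, a flat rigid box 86 mm (its x) by 128 mm (its y) by 18 mm high, about 0.1 kg, six round grey well outlines on its flat top. Origin: centre of its underside, z up. It lies on top of plate_low, at first also a little askew and off the posts.
- warmer: plate warmer fixed to the bench: white box with a flat dark metal top, 120 mm (its x) by 150 mm (its y), 43 mm high. Origin: centre of its underside. Its +y end (y = +75 mm) faces the nest across an open gap; its top stands 3 mm above the top of the two-plate pile.
- nest: stacking nest fixed to the bench, 0.19 m along the warmer's +y, nearly parallel to it: 4 mm base plate (x -43 to +57, y -64 to +78 mm) with four flat aluminium posts, tops 52 mm over the bench. Two side posts on the far side (y -39 to -17 and +29 to +51 mm), two end posts (x -31 to -13 and +13 to +31 mm), all 10 mm thick. Origin: underside of the base, below nest_seat.
- nest_seat (a point): centre of the plates' resting place, on top of the nest's base, 4 mm over the bench. x: away from the robot, side posts' faces at x = +43 mm; y: away from the warmer, end posts' faces at y = +64 mm. The -x and -y sides are open. A squared plate has its origin straight above this point, its y along this y. Gap from the warmer to a squared pile: about 46 to 52 mm.
- bottle: bystander: glass jar with a blue cap, 70 mm across, 130 mm high. Origin: centre of its underside.
- beaker: bystander: empty glass beaker, 72 mm across, 90 mm high, mouth up. Origin: centre of its underside.
- tipbox: bystander: grey box with a black lid, 82 x 122 mm, 44 mm high. Origin: centre of its underside.
Not all that is in view belongs to the job. Leave any pink or turquoise look-alike of the nest alone. What is shaped like the plate_mid but green is not meant.

How it is judged:
By the outcome, as a careful person would: the job done as asked, in the order asked, and still so for the second after the job is handed in, with the robot touching nothing.
It also fails if it takes over 54 s, if anything falls off the work surface, if the arm or the gripper's body presses on something with over 40 N, if the wrist force passes 120 N, or if a joint passes its speed limit or range.

## Robot

A 6-joint arm with a two-finger parallel gripper is mounted at the origin on the work surface. World frame = base frame: x ahead of the robot, y to its left, z up, the work surface at z = 0. Lengths are in mm, angles in degrees, forces in N, time in s.
With the tool pointing down it reaches from about 350 to 775 mm from the base axis. Payload 7.3 kg.
Tool frame: the origin (TCP) lies on the centre line of the jaws, within the pads' length; the fingertips stand nose_length ahead of it and the grasp point (between the pads) lies 2 mm behind it (nose_length is the distance from the TCP to the fingertips, in mm); z points along the fingers, y is the line along which they close (so a half turn about z gives the same grasp; the last joint's range is limited). The gripper opens to 92 mm and grips with 3 to 60 N. Pads are 19 mm wide; open, the fingers measure 130 mm over their backs; the gripper's body (75 mm by 190 mm) begins 47 mm behind the grasp point.
Start: joints at [60.963, 19.595, 87.324, -0, 73.075, -8.365], TCP at [185.323, 491.222, 243.741] pointing down, gripper open.
Joint ranges: [-145.02, 145.02], [-44.19, 115.74], [2.07, 154.8], [-57.11, 237.11], [16.16, 152.29], [-177.93, 177.93]. Speed limits (degrees/s): [147.25, 147.25, 180, 180, 180, 180].

## Interface

Orientations are given as [roll, pitch, yaw] about the fixed x, y, z axes, in that order (R = Rz(yaw) Ry(pitch) Rx(roll)).
In Python, from plant import * gives the robot as it stands.
- The arm moves only by the tool servo_tool, never from a script. Its argument "rows" is text: rows parted by semicolons, each of 5 numbers parted by spaces: the opening, from 0 (shut) to 1 (fully open), then the shift along the tool's x, y, z in cm, then the turn about the tool's z in rad. In form: fingers x y z turn; .... A call has 1 to 12 rows; each row shifts and turns the commanded pose from where the row before left it, along the tool's axes as they then stand; what a row does not reach is not made up. A row lasts 1/10 s, in which the tool goes at most 50 mm and 8.59 degrees, less where a joint would pass 70% of its speed; a pose out of reach is approached as far as the arm can. A call with a gripper value outside its range is refused whole. The fingers move at their own pace and stop on an object; "squeeze" is the grip in N (left out, the last holds). Time passes only in rows, so rows that do not move let the fingers close. It gives the time, the measured TCP pose, the force, the opening and the grip force at its end, in the units of the state.
- state(): the state, without advancing time (a new reading comes with each control period).
- grab_frame(name): name is "scene" or "top" or "wrist"; returns a dict with "color" (420x560x3 uint8, red, green, blue), "z_map" (420x560 float32, mm along the optical axis (not along the pixel's ray), 0 where there is no reading), "fovy" (degrees; the focal length in pixels is half the picture's height over the tangent of half this angle, whatever the lens; pixels are square), "cx", "cy" (the principal point, pixels), "k1" (the pictures are not rectified: a ray, as slopes to the right and down, at radius r is drawn at 1 + k1 r^2 times it, then the intrinsics apply), "xyz" and "rotation" of the camera in the world. Camera axes: x right, y down, z forward; pixel columns grow to the right and rows downward; lengths in mm; the calibration is good to about 2 mm. A picture is of the moment at which its call begins.
- job_done(): hands the job in; it is judged then, once.
Trained networks look in the newest picture that a camera, given by its name, has taken for a name from the list of things; names that differ only in an ending like _2 or _b are one class to them, and where a whole thing is asked for, a point or a joint stands for the part that bears it (a point fixed in the world has none). Each returns a list of dicts, best first, with "p" (0 to 1); they miss things now and then, are a little off and sometimes report something else, mostly with a low value. They report only what shows in the picture. A call takes as long as a camera call. They do not tell look-alikes from the thing itself.
- search_frame(thing, camera): "location" ([column, row] in pixels, amid what is visible of it).
- outline_of(thing, camera): "region" (420x560 bool, what is visible of it) and "location" ([column, row] in pixels, amid what is visible of it).
The state is a dict: "time_s": time; "joints": joint angles; "joint_velocities": joint speeds; "joint_efforts": joint torques, N m; "ee_pos": TCP position; "eef_rot": TCP orientation; "contact_force": force on the tool from outside, world axes, zero at the start; "ft_torque": the same for the moment, N m; "width": finger opening in mm; "gripper_force": force on a finger pad.
Only numpy, scipy, OpenCV 4.12 (cv2) and the standard library are available. Lean on these libraries where they do the work, as an engineer would, in place of code of your own. Each camera call takes 0.05 s, during which the arm holds its last target. There are 200 camera calls.

## Working session

There is one attempt and no reset: what is moved stays moved. The work goes in short steps, Python scripts to look and compute and a tool call to move; the robot and the scene stay as the last step left them, time stands still between calls to the robot, and variables do not carry over. Pictures are saved under pics/ and viewed, at most 10 in all, crops included, and the job is handed in when it is done.

Besides the shell and the picture viewer there is one more tool, called as name(argument=value, ...), one argument or row to a line, values as JSON. servo_tool: Moves the arm, as the interface text tells. Its arguments: {"type":"object","properties":{"rows":{"type":"string"},"squeeze":{"type":"number"}},"required":["rows"]}

```bash
mkdir -p pics; ls; cat > h.py <<'E'
from plant import *
import numpy as np, cv2
def save(f,n): cv2.imwrite('pics/'+n,cv2.cvtColor(f['color'],cv2.COLOR_RGB2BGR))
def cam(f):
    F=210/np.tan(np.radians(f['fovy'])/2); return F,np.array(f['xyz'],float),np.array(f['rotation'],float)
def cloud(f):
    F,p,R=cam(f); v,u=np.mgrid[0:420,0:560]
    a=(u-f['cx'])/F; b=(v-f['cy'])/F
    x,y=a.copy(),b.copy()
    for _ in range(8):
        s=1+f['k1']*(x*x+y*y); x=a/s; y=b/s
    z=f['z_map']; return np.stack([x*z,y*z,z],-1)@R.T+p
E
python3 - <<'E'
from h import *
s=state();print({k:s[k] for k in('time_s','ee_pos','eef_rot','width','contact_force')})
try: print(nose_length)
except Exception as e: print(e)
for c in('scene','top'):
    f=grab_frame(c);save(f,c+'0.png');np.save(c+'0.npy',f,allow_pickle=True)
    print(c,f['xyz'],f['rotation'],f['fovy'],f['k1'])
    P=cloud(f)
    for n in('plate_new','plate_mid','warmer','nest','bottle','beaker','tipbox'):
        for d in outline_of(n,c)[:4]:
            q=P[d['region']&(f['z_map']>0)]
            print(n,round(d['p'],2),np.round(d['location']),np.median(q,0).round() if len(q) else None,np.percentile(q,[2,98],axis=0).round().tolist() if len(q) else '')
E
```

```text
pics
{'time_s': 0.0, 'ee_pos': array([185.14684884, 490.8627803 , 243.04320216]), 'eef_rot': array([-1.79911390e+02, -1.19886524e-02,  1.59325224e+02]), 'width': 91.92405240436327, 'contact_force': array([-0.19013861, -0.99646309,  0.51314862])}
17.0
scene [ 936.55190631 -684.24272525  976.16591481] [-139.17084076    0.78624118   31.40913612] 46.81248925382327 0.01729803929974652Traceback (most recent call last):
  File "<stdin>", line 8, in <module>
  File "h.py", line 12, in cloud
    z=f['z_map']; return np.stack([x*z,y*z,z],-1)@R.T+p
                         ~~~~~~~~~~~~~~~~~~~~~~~~~~~~^~
ValueError: operands could not be broadcast together with shapes (420,560) (3,)
```

```bash
sed -i "s/np.array(f\['rotation'\],float)/Rot.from_euler('xyz',f['rotation'],degrees=True).as_matrix()/; 2a from scipy.spatial.transform import Rotation as Rot" h.py
python3 - <<'E'
from h import *
for c in('scene','top'):
    f=grab_frame(c);save(f,c+'0.png');np.save(c+'0.npy',f,allow_pickle=True)
    print(c,f['xyz'],f['rotation'],f['fovy'],f['k1'])
    P=cloud(f)
    for n in('plate_new','plate_mid','warmer','nest','bottle','beaker','tipbox'):
        for d in outline_of(n,c)[:4]:
            q=P[d['region']&(f['z_map']>0)]
            print(n,round(d['p'],2),np.round(d['location']),np.median(q,0).round() if len(q) else None,np.percentile(q,[2,98],axis=0).round().tolist() if len(q) else '')
E
```

```text
scene [ 936.55190631 -684.24272525  976.16591481] [-139.17084076    0.78624118   31.40913612] 46.81248925382327 0.01729803929974652
plate_new 0.69 [275. 240.] [530. -82.  59.] [[478.0, -142.0, 41.0], [578.0, -11.0, 63.0]]
plate_new 0.21 [351. 263.] [715. -52.  42.] [[672.0, -99.0, 3.0], [754.0, 21.0, 46.0]]
plate_mid 0.71 [218. 224.] [361. -88.  16.] [[303.0, -148.0, 2.0], [411.0, -22.0, 21.0]]
plate_mid 0.7 [302. 187.] [497. 104.  38.] [[445.0, 46.0, 17.0], [541.0, 175.0, 42.0]]
nest 0.8 [257. 153.] [296. 189.   4.] [[243.0, 116.0, -2.0], [355.0, 253.0, 51.0]]
nest 0.75 [323. 192.] [547. 140.  10.] [[464.0, 68.0, -0.0], [565.0, 194.0, 53.0]]
nest 0.7 [390. 196.] [709. 229.   3.] [[658.0, 158.0, -2.0], [757.0, 292.0, 51.0]]
bottle 0.62 [327. 125.] [459. 322.  84.] [[420.0, 309.0, 1.0], [484.0, 370.0, 130.0]]
beaker 0.7 [250. 331.] [ 607. -319.   56.] [[581.0, -357.0, 3.0], [645.0, -292.0, 91.0]]
tipbox 0.93 [350. 264.] [715. -53.  42.] [[674.0, -99.0, 6.0], [754.0, 19.0, 46.0]]
top [ 324.99608331  -42.01665807 1094.42405411] [-167.73198138   -0.21944603  -90.62831502] 56.034185420882
[... 272 characters left out ...]
7.0, 174.0, 42.0]]
warmer 0.93 [285. 207.] [565. -41.  41.] [[468.0, -141.0, -1.0], [605.0, 13.0, 48.0]]
nest 0.73 [208. 213.] [541. 170.   5.] [[457.0, 74.0, -1.0], [567.0, 201.0, 53.0]]
nest 0.66 [189. 154.] [711. 230.   3.] [[660.0, 161.0, -1.0], [758.0, 293.0, 51.0]]
nest 0.63 [196. 304.] [298. 192.   3.] [[242.0, 120.0, -2.0], [355.0, 259.0, 51.0]]
nest 0.28 [137. 246.] [448. 329. 121.] [[419.0, 311.0, 13.0], [481.0, 369.0, 132.0]]
bottle 0.8 [136. 245.] [448. 329. 123.] [[419.0, 311.0, 11.0], [480.0, 371.0, 132.0]]
beaker 0.71 [389. 182.] [ 620. -330.   51.] [[580.0, -352.0, 2.0], [645.0, -290.0, 91.0]]
tipbox 0.87 [282. 151.] [706. -35.  43.] [[669.0, -94.0, 8.0], [752.0, 21.0, 47.0]]
```

View pics/scene0.png

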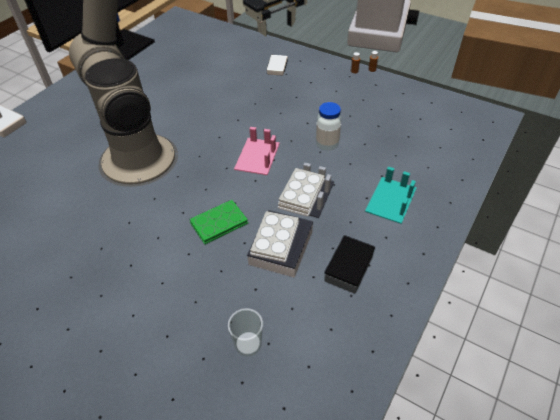

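View pics/top0.png

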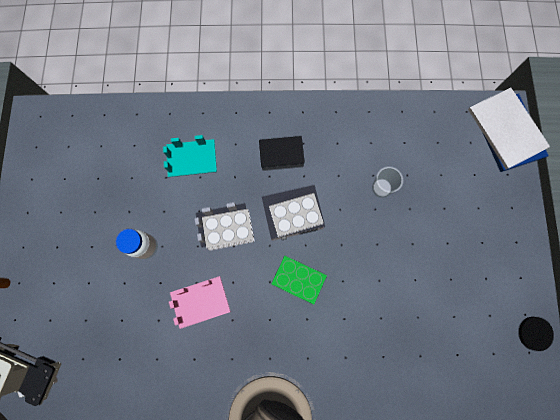

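The top view shows the white plate on the dark-topped warmer at (298,213). The grey-post nest with the white pile is at (225,227).

Possible mix-ups:
- **plate_new:** the green plate at (297,279), the tip box at (282,151), or the pile's top plate at (225,227).
- **nest:** the pink one at (196,304) or the turquoise one at (189,154).

I choose the white plate at (298,213) and the grey nest at (208,213). Next I fit rectangles and check a crop.

```bash
cat >> h.py <<'E'
def rect(q):
    (c,(w,h),a)=cv2.minAreaRect(q[:,:2].astype(np.float32))
    if w>h: w,h,a=h,w,a-90      # a = direction of short side
    a=(a+90)%180-90
    return np.round([c[0],c[1],w,h,a],1)
def fit(f,tag):
    P=cloud(f); v=f['z_map']>0; C=f['color'].astype(int); br=C.min(-1)
    def band(x0,x1,y0,y1,z0,z1,m=True):
        k=v&(P[...,0]>x0)&(P[...,0]<x1)&(P[...,1]>y0)&(P[...,1]<y1)&(P[...,2]>z0)&(P[...,2]<z1)&m
        k=cv2.morphologyEx(k.astype(np.uint8),cv2.MORPH_OPEN,np.ones((3,3)))>0
        return P[k]
    for n,b in dict(new=(440,640,-170,60,55,68),pile=(430,560,30,195,34,45.5),warmer=(440,640,-170,45,38,68),posts=(430,600,30,230,47.5,54.5)).items():
        q=band(*b)
        if len(q)>20:
            print(tag,n,len(q),rect(q),'z',np.median(q[:,2]).round(1))
            if n=='posts':
                k=cv2.kmeans(q[:,:2].astype(np.float32),4,None,(3,50,.1),8,cv2.KMEANS_PP_CENTERS)
                print(k[2].round(1).tolist(), [int((k[1]==i).sum()) for i in range(4)])
E
python3 - <<'E'
from h import *
for c in('top','scene'):
    f=np.load(c+'0.npy',allow_pickle=True).item(); fit(f,c)
    if c=='top':
        cv2.imwrite('pics/crop0.png',cv2.cvtColor(cv2.resize(f['color'][180:270,180:340],None,fx=5,fy=5,interpolation=2),cv2.COLOR_RGB2BGR))
s=state();print(s['time_s'])
f=grab_frame('wrist');R=Rot.from_euler('xyz',s['eef_rot'],degrees=True).as_matrix();print('wristcam in tool',R.T@(np.array(f['xyz'])-s['ee_pos']),f['fovy'],
 (R.T@Rot.from_euler('xyz',f['rotation'],degrees=True).as_matrix()).round(2))
E
```

```text
top new 1451 [527.5 -73.2  85.5 127.   16.1] z 59.5
top pile 1397 [495.3 113.8  85.9 127.3  10.1] z 38.2
top warmer 2325 [539.  -65.4 121.2 149.9  12.6] z 57.9
top posts 67 [527.  156.7  52.7 130.2  46.5] z 50.3
[[471.29998779296875, 184.60000610351562], [555.5999755859375, 104.9000015258789], [543.4000244140625, 171.89999389648438], [514.4000244140625, 194.10000610351562]] [19, 24, 9, 15]
scene new 1449 [525.9 -75.   85.5 130.8  16. ] z 59.4
scene pile 1081 [493.4 112.4  86.6 132.2   9.1] z 38.3
scene warmer 2379 [537.  -66.8 120.6 154.5  12.6] z 58.0
scene posts 58 [525.9 155.8  52.6 136.6  46.9] z 50.7
[[556.5, 97.5999984741211], [507.29998779296875, 190.60000610351562], [542.0999755859375, 169.39999389648438], [467.3999938964844, 183.0]] [16, 12, 15, 15]
0.85
wristcam in tool [  84.18230309   -0.21351445 -140.30249819] 71.89867361948188 [[ 0.   -0.95 -0.31]
 [ 1.    0.    0.  ]
 [-0.   -0.31  0.95]]
```

View pics/crop0.png

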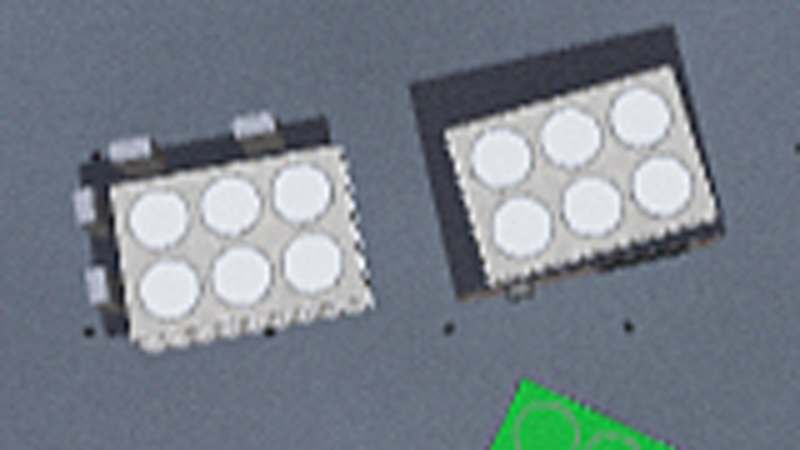

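Crop: the white plate at (580,170) on the dark warmer top, and the white pile at (240,250) against four grey posts. The choice is confirmed. Next I move over the gap for a closer wrist view.

servo_tool(
  rows="0.45 0 0 0 0.145; 0.45 0 0 0 0.145; 0.45 0 0 0 0.145; 0.45 0 0 0 0.145; 0.45 0 0 0 0.145; 0.45 0 0 0 0.145; 0.45 0 0 0 0.14",
)

```text
time_s: 1.6
ee_pos: [185.3, 491.2, 243.7]
eef_rot: [180.0, -0.0, 101.1]
contact_force: [0.6, -1.3, 0.4]
width: 42.5
gripper_force: 0.0
```

servo_tool(
  rows="0.45 -4.2 1.93 0 0; 0.45 -4.2 1.93 0 0; 0.45 -4.2 1.93 0 0; 0.45 -4.2 1.93 0 0; 0.45 -4.2 1.93 0 0; 0.45 -4.2 1.93 0 0; 0.45 -4.2 1.93 0 0; 0.45 -4.2 1.93 0 0; 0.45 -4.2 1.93 0 0; 0.45 -4.2 1.93 0 0; 0.45 -4.2 1.93 -0.5 0; 0.45 -4.2 1.93 0 0",
)

```text
time_s: 2.8
ee_pos: [513.6, 41.5, 249.4]
eef_rot: [179.9, 0.0, 101.4]
contact_force: [1.0, -0.4, -0.6]
width: 41.2
gripper_force: 0.0
```

servo_tool(
  rows="0.45 0 0 0 0; 0.45 0 0 0 0",
)

```text
time_s: 3.0
ee_pos: [512.4, 42.6, 248.3]
eef_rot: [-179.9, -0.0, 101.3]
contact_force: [-0.5, 0.8, -0.0]
width: 41.1
gripper_force: 0.0
```

```bash
python3 - <<'E'
from h import *
s=state();print(s['time_s'],s['ee_pos'],s['eef_rot'],s['contact_force'])
f=grab_frame('wrist');save(f,'w0.png');np.save('w0.npy',f,allow_pickle=True);print(f['xyz'],f['rotation'])
fit(f,'wrist')
E
```

```text
3.0 [512.44139531  42.60694508 248.26479378] [-1.79948234e+02 -3.81914274e-02  1.01330576e+02] [-0.48720654  0.76941952 -0.03036192]
[496.31369179 125.17627864 388.61824218] [ 1.61930156e+02 -2.64127797e-03  1.13689054e+01]
wrist new 3659 [522.4 -54.   84.8  86.9  16.1] z 60.2
wrist pile 8291 [495.7 113.2  85.1 127.2  10. ] z 39.1
wrist warmer 6044 [535.3 -47.4 113.3 120.  -77.6] z 59.5
wrist posts 767 [528.3 157.6  59.1 138.8  46.7] z 51.3
[[470.5, 184.60000610351562], [544.4000244140625, 169.8000030517578], [513.5999755859375, 193.1999969482422], [557.0999755859375, 103.19999694824219]] [187, 212, 189, 179]
```

View pics/w0.png

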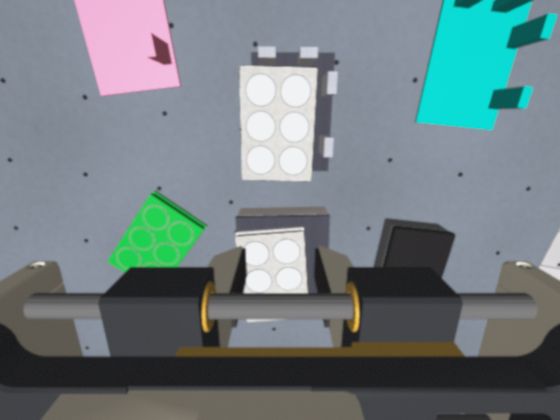

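```bash
cat >> h.py <<'E'
N0=np.array([503.6,128.4]); A=np.radians(11.0); NR=np.array([[np.cos(A),-np.sin(A)],[np.sin(A),np.cos(A)]])
def nest(p): return (np.asarray(p)[...,:2]-N0)@NR
def st():
    s=state(); print(s['time_s'],'nest',nest(s['ee_pos']).round(1),'z',s['ee_pos'][2].round(1),'yaw-11',(s['eef_rot'][2]-11).round(2),'F nest',(s['contact_force'][:2]@NR).round(1),s['contact_force'][2].round(1))
E
python3 - <<'E'
from h import *
f=np.load('w0.npy',allow_pickle=True).item();P=cloud(f);n=nest(P);z=P[...,2]
for lo in (-40,-20,0,20,40):
    m=(f['z_map']>0)&(abs(n[...,0]-lo)<4)
    w=m&(z>39)&(z<46)&(n[...,1]<-85); p=m&(z>35)&(z<45)&(n[...,1]>-90)&(n[...,1]<60)
    e=m&(z>48)&(n[...,1]>50)&(n[...,1]<90)
    b=m&(z>2.5)&(z<8)&(n[...,1]<-50)&(n[...,1]>-90)
    print(lo,[ (n[...,1][k].min().round(1),n[...,1][k].max().round(1)) if k.any() else None for k in(w,p,e,b)])
for lo in (-28,40):
    e=(f['z_map']>0)&(abs(n[...,1]-lo)<6)&(z>48)&(n[...,0]>30)&(n[...,0]<70);print('side',n[...,0][e].min(),n[...,0][e].max())
st()
E
```

```text
-40 [(np.float64(-141.7), np.float64(-123.3)), (np.float64(-75.7), np.float64(50.1)), None, None]
-20 [(np.float64(-139.7), np.float64(-122.6)), (np.float64(-75.9), np.float64(57.2)), (np.float64(56.8), np.float64(66.6)), None]
0 [(np.float64(-137.8), np.float64(-121.8)), (np.float64(-76.9), np.float64(49.4)), None, None]
20 [(np.float64(-144.9), np.float64(-121.5)), (np.float64(-76.7), np.float64(57.0)), (np.float64(56.7), np.float64(66.6)), None]
40 [(np.float64(-234.3), np.float64(-121.3)), (np.float64(-46.4), np.float64(43.0)), None, (np.float64(-70.4), np.float64(-50.3))]
side 42.82429742561631 52.81655385264821
side 42.948712285462534 53.08874597388955
3.05 nest [ -8.  -84.9] z 248.4 yaw-11 90.42 F nest [0.6 0.6] -0.6
```

servo_tool(
  rows="0.45 -4.12 -0.1 0 0.005; 0.45 -4.12 -0.1 0 0; 0.45 -4.12 -0.1 0 0; 0.45 -4.12 -0.1 0 0; 0.45 -4.12 -0.1 0 0; 0.45 0 0 5 0; 0.45 0 0 5 0; 0.45 0 0 3 0;0.45 0 0 0 0",
)

```text
time_s: 3.95
ee_pos: [544.9, -156.9, 114.7]
eef_rot: [-179.6, -0.3, 101.3]
contact_force: [-0.5, 0.8, 0.7]
width: 41.6
gripper_force: 0.0
```

```bash
python3 -c "
from h import *
st()"
```

```text
3.95 nest [ -13.9 -288. ] z 114.7 yaw-11 90.28 F nest [-0.4  0.9] 0.7
```

```bash
sed -i 's/N0=np.array(\[503.6,128.4\])/N0=np.array([505.0,121.3])/' h.py
```

servo_tool(
  rows="0.45 0 0 3 0.005; 0.45 0 0 2.05 0; 0.45 0 0 0 0; 0.45 0.6 0 0 0;0.45 0.6 0 0 0;0.45 0.6 0 0 0;0.45 0.6 0 0 0;0.45 0.6 0 0 0;0.45 0.6 0 0 0;0.45 0.6 0 0 0;0.45 0 0 0 0",
)

```text
time_s: 5.05
ee_pos: [539.4, -117.5, 68.1]
eef_rot: [-180.0, -0.0, 100.9]
contact_force: [-0.3, 0.9, 0.1]
width: 41.3
gripper_force: 0.0
```

```bash
python3 - <<'E'
from h import *
st()
f=grab_frame('scene');fit(f,'s');f=grab_frame('top');fit(f,'t')
E
```

```text
5.05 nest [ -11.8 -241. ] z 68.1 yaw-11 89.93 F nest [-0.1  0.9] 0.1
s new 276 [530.  -52.9  68.1 152.7   6.5] z 59.6
s pile 1026 [498.4 114.9  93.7 139.1  22.6] z 38.6
s warmer 1035 [533.8 -60.7 119.6 166.9  14.5] z 43.6
s posts 31 [526.9 181.   15.3  55.1  52.8] z 50.7
[[505.70001220703125, 194.5], [543.5999755859375, 165.39999389648438], [510.5, 189.0], [540.7999877929688, 174.3000030517578]] [6, 11, 8, 6]
t new 186 [527.    3.   36.2  63.5 -79.8] z 59.5
t pile 1411 [495.2 113.6  85.5 126.9   9.7] z 38.5
t warmer 306 [561.4  -9.4  64.8 131.3  47.3] z 57.9
t posts 54 [528.7 158.1  53.6 133.7  45.8] z 50.7
[[544.0, 175.89999389648438], [471.20001220703125, 185.5], [557.7999877929688, 99.0], [545.9000244140625, 165.10000610351562]] [12, 18, 12, 12]
```

servo_tool(
  rows="0.45 -0.5 0 0 0;0.45 0 0 0.4 0;0.45 0.5 0 0 0;0.45 0.6 0 0 0;0.45 0 0 0 0",
)

```text
time_s: 5.65
ee_pos: [538.2, -111.7, 64.1]
eef_rot: [-180.0, -0.0, 100.9]
contact_force: [0.1, 0.2, -0.7]
width: 41.5
gripper_force: 0.0
```

```bash
python3 - <<'E'
from h import *
st()
f=grab_frame('wrist');save(f,'w1.png')
P=cloud(f);n=nest(P);z=P[...,2];v=f['z_map']>0
k=v&(abs(z-60)<4)&(n[...,1]>-250)&(n[...,1]<-20);print(np.percentile(n[k],[1,50,99],axis=0).round(1))
for lo in (-40,-25,-10,5,15):
    m=k&(abs(n[...,0]-lo)<3); print(lo,n[...,1][m].max().round(1) if m.any() else None)
for lo in (-160,-140,-130):
    m=k&(abs(n[...,1]-lo)<3); print(lo,n[...,0][m].min().round(1) if m.any() else None,n[...,0][m].max().round(1) if m.any() else None)
E
```

```text
5.65 nest [ -11.8 -235. ] z 64.1 yaw-11 89.92 F nest [0.1 0.2] -0.7
[[ -52.6 -224.4]
 [ -11.4 -152.8]
 [  29.7 -104.6]]
-40 -103.5
-25 -103.8
-10 -103.6
5 -103.7
15 -103.5
-160 -53.8 31.3
-140 -53.7 30.5
-130 -54.2 30.6
```

View pics/w1.png

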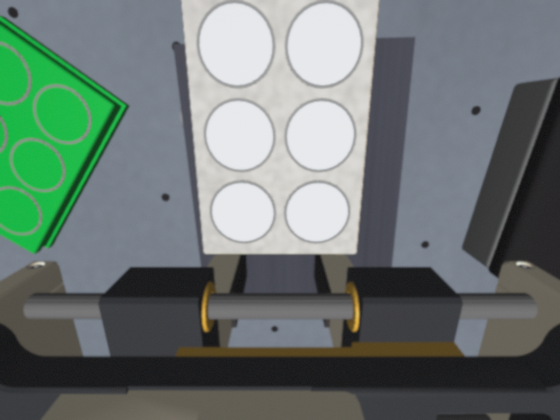

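Wrist view: the plate is square with the pusher, its rear edge at row 254 between columns 203 and 358. I keep pushing across the gap.

servo_tool(
  rows="0.45 0.7 0 0 0;0.45 0.7 0 0 0;0.45 0.7 0 0 0;0.45 0.7 0 0 0;0.45 0.7 0 0 0;0.45 0.7 0 0 0;0.45 0.7 0 0 0;0.45 0.7 0 0 0;0.45 0.7 0 0 0;0.45 0.7 0 0 0;0.45 0.7 0 0 0;0.45 0 0 0 0",
)

```text
time_s: 6.9
ee_pos: [523.6, -35.9, 64.1]
eef_rot: [-180.0, -0.0, 100.9]
contact_force: [1.2, 0.3, -0.1]
width: 41.7
gripper_force: 0.0
```

```bash
cat >> h.py <<'E'
def tops(f,zb,yb,xb=(-75,42)):
    P=cloud(f);n=nest(P);z=P[...,2];v=f['z_map']>0
    k=v&(z>zb[0])&(z<zb[1])&(n[...,1]>yb[0])&(n[...,1]<yb[1])&(n[...,0]>xb[0])&(n[...,0]<xb[1])
    k=cv2.morphologyEx(k.astype(np.uint8),cv2.MORPH_OPEN,np.ones((3,3)))>0
    q=n[k]; print('rect',rect(q),'z',np.percentile(z[k],[5,50,95]).round(1),'ext',np.percentile(q,[.3,99.7],axis=0).round(1).tolist())
    g=np.c_[q,np.ones(len(q))];c=np.linalg.lstsq(g,z[k],rcond=None)[0];print('slope deg',np.degrees(c[:2]).round(2))
E
python3 - <<'E'
from h import *
st(); f=grab_frame('wrist'); tops(f,(50,68),(-200,70)); f=grab_frame('top');fit(f,'t')
E
```

```text
6.9 nest [ -11.8 -157.9] z 64.1 yaw-11 89.93 F nest [1.2 0. ] -0.1
rect [-11.6 -96.8  85.6 143.1   0. ] z [56.9 58.9 61.1] ext [[-53.5, -156.0], [30.2, -26.0]]
slope deg [ 0.09 -1.77]
t new 29 [549.7  21.2   9.   19.4  -4.8] z 59.2
t pile 671 [490.4 140.9  72.8  84.7 -81.1] z 38.2
t warmer 370 [522.4 -59.8  80.5 175.    5.8] z 42.0
t posts 29 [5.448e+02 1.705e+02 9.100e+00 1.990e+01 4.000e-01] z 49.9
[[544.7000122070312, 162.8000030517578], [543.5, 177.39999389648438], [547.9000244140625, 170.0], [542.0, 169.1999969482422]] [9, 9, 5, 6]
```

servo_tool(
  rows="0.45 0.6 0 0 0;0.45 0.6 0 0 0;0.45 0.6 0 0 0;0.45 0.6 0 0 0;0.45 0.6 0 0 0;0.45 0.6 0 0 0;0.45 0.6 0 0 0;0.45 0.6 0 0 0;0.45 0.6 0 0 0;0.45 0.6 0 0 0;0.45 0.6 0 0 0;0.45 0.6 0 0 0",
)

```text
time_s: 8.2
ee_pos: [510.4, 34.2, 64.2]
eef_rot: [180.0, -0.0, 100.9]
contact_force: [-0.1, -0.7, 0.5]
width: 41.4
gripper_force: 0.3
```

```bash
python3 - <<'E'
from h import *
st(); f=grab_frame('wrist'); tops(f,(50,68),(-120,55)); save(f,'w2.png')
E
```

```text
8.2 nest [-11.3 -86.5] z 64.2 yaw-11 89.89 F nest [-0.3 -0.7] 0.5
rect [-1.150e+01 -2.540e+01  8.520e+01  1.428e+02  1.000e-01] z [55.9 57.1 58.3] ext [[-53.5, -85.4], [30.2, 45.5]]
slope deg [ 0.05 -0.25]
```

View pics/w2.png

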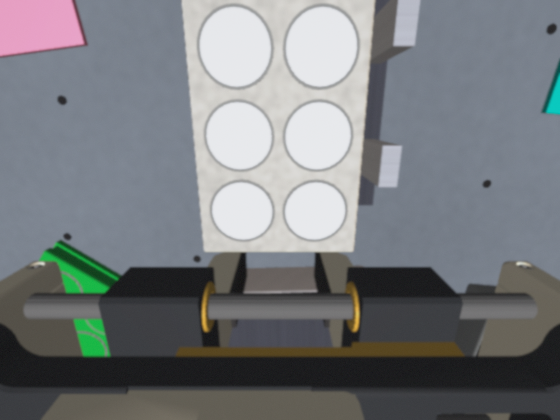

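The plate now lies level on the pile between the side posts (400,165) and (405,20), with about 18 mm left to the end posts.

servo_tool(
  rows="0.45 0.4 0 0 0;0.45 0.4 0 0 0;0.45 0.4 0 0 0;0.45 0.3 0 0 0;0.45 0 0 0 0",
)

```text
time_s: 8.75
ee_pos: [508.2, 46.4, 64.4]
eef_rot: [180.0, 0.2, 101.0]
contact_force: [-0.4, -12.6, 0.6]
width: 41.4
gripper_force: 6.2
```

servo_tool(
  rows="0.45 0.1 0 0 0;0.45 0.1 0 0 0;0.45 0 0 0 0",
)

```text
time_s: 9.05
ee_pos: [508.2, 46.6, 64.6]
eef_rot: [180.0, 0.4, 101.0]
contact_force: [-0.3, -21.3, 0.6]
width: 41.3
gripper_force: 10.7
```

servo_tool(
  rows="0.45 0.1 0 0 0;0.45 0 0 0 0",
)

```text
time_s: 9.25
ee_pos: [508.2, 46.7, 64.7]
eef_rot: [180.0, 0.4, 101.0]
contact_force: [1.2, -26.1, 1.3]
width: 41.3
gripper_force: 13.0
```

```bash
python3 - <<'E'
from h import *
st(); f=grab_frame('wrist'); tops(f,(50,68),(-120,80)); 
E
```

```text
9.25 nest [-11.1 -73.8] z 64.7 yaw-11 89.97 F nest [ -3.8 -25.9] 1.3
rect [-11.3 -12.8  85.4 143.1   0.2] z [56.  57.3 58.5] ext [[-53.3, -72.5], [30.4, 58.0]]
slope deg [ 0.06 -0.41]
```

servo_tool(
  rows="0.45 -1 0 0 0;0.45 -1.45 0 0 0;0.45 0 0 2 0;0.45 0 0 1.9 0;0.45 0 0 0 0;0.45 0.4 0 0 0;0.45 0.4 0 0 0;0.45 0 0 0 0",
)

```text
time_s: 10.1
ee_pos: [510.5, 35.8, 26.1]
eef_rot: [179.9, 0.0, 100.9]
contact_force: [-0.1, -0.2, -0.2]
width: 41.3
gripper_force: 0.0
```

servo_tool(
  rows="0.45 0.3 0 0 0;0.45 0.3 0 0 0;0.45 0.3 0 0 0;0.45 0 0 0 0",
)

```text
time_s: 10.5
ee_pos: [508.8, 44.2, 25.6]
eef_rot: [179.9, 0.0, 100.9]
contact_force: [0.5, -0.4, 1.2]
width: 41.3
gripper_force: 0.8
```

```bash
python3 - <<'E'
from h import *
st()
E
```

```text
10.5 nest [-10.9 -76.4] z 25.6 yaw-11 89.9 F nest [ 0.5 -0.5] 1.2
```

servo_tool(
  rows="0.45 0.2 0 0 0;0.45 0.1 0 0 0;0.45 0.1 0 0 0;0.45 0.1 0 0 0;0.45 0 0 0 0;0.45 0 0 0 0",
)

```text
time_s: 11.1
ee_pos: [509.2, 46.2, 25.5]
eef_rot: [179.9, 0.2, 100.9]
contact_force: [3.0, -17.8, 0.5]
width: 41.2
gripper_force: 9.3
```

```bash
python3 - <<'E'
from h import *
st()
E
```

```text
11.1 nest [-10.2 -74.5] z 25.5 yaw-11 89.89 F nest [ -0.5 -18. ] 0.5
```

servo_tool(
  rows="0.45 -1 0 0 0;0.45 -0.9 0 0 0;0.45 0 0 -4 0;0.45 0 0 -4 0;0.6 0 0 0 0.1427;0.8 0 0 0 0.1428;0.8 0 0 0 0.1428;0.8 0 0 0 0.1428;0.8 0 0 0 0.1428;0.8 0 0 0 0.1428;0.8 0 0 0 0.1428;0.8 0 0 0 0.1428",
)

```text
time_s: 12.3
ee_pos: [510.6, 30.4, 104.9]
eef_rot: [-179.9, 0.0, 35.1]
contact_force: [0.5, 0.8, 0.5]
width: 73.6
gripper_force: 0.0
```

servo_tool(
  rows="0.8 0 0 0 0.1428;0.8 0 0 0 0.1428;0.8 0 0 0 0.1428;0.8 -3.4 -4.6 0 0;0.8 -3.4 -4.7 0 0;0.8 0 0 0 0;0.8 0 0 0 0",
)

```text
time_s: 13.0
ee_pos: [437.3, 99.1, 105.3]
eef_rot: [-180.0, 0.0, 11.0]
contact_force: [1.5, 0.2, -0.1]
width: 73.3
gripper_force: 0.0
```

```bash
python3 - <<'E'
from h import *
st(); f=grab_frame('top'); tops(f,(52,65),(-80,80)); fit(f,'t');f=grab_frame('scene'); tops(f,(54,65),(-80,80));f=grab_frame('wrist'); tops(f,(54,65),(-80,80)); save(f,'w3.png')
E
```

```text
13.0 nest [-70.7  -8.9] z 105.3 yaw-11 0.0 F nest [ 1.5 -0.1] -0.1
rect [ 25.1 -58.7   6.    6.   79.4] z [54.  57.5 58.9] ext [[22.1, -62.0], [28.5, -55.8]]
slope deg [-16.54 -13.41]
t warmer 2254 [538.7 -65.3 121.  149.5  12.8] z 41.7
rect [-12.8  -1.3  84.  128.5   0.4] z [54.4 56.7 59.7] ext [[-54.6, -64.6], [28.6, 62.3]]
slope deg [0.   0.06]
rect [-11.3  -0.3  84.8 127.2   0.2] z [55.9 57.  58.2] ext [[-53.1, -63.0], [30.7, 62.4]]
slope deg [ 0.02 -0.03]
```

View pics/w3.png

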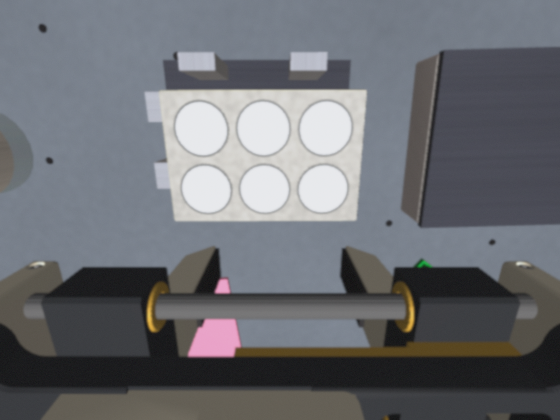

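The pile is against the end posts (158,110 and 162,175), with about 12 mm left to the side posts (198,65 and 308,65). Now the side push.

servo_tool(
  rows="0.8 -0.7 -0.9 0 0;0.8 0 0 4 0;0.8 0 0 3.9 0;0.8 0 0 0 0;0.8 0.4 0 0 0;0.8 0.4 0 0 0;0.8 0.4 0 0 0;0.8 0.4 0 0 0;0.8 0 0 0 0",
)

```text
time_s: 14.05
ee_pos: [446.3, 109.1, 27.1]
eef_rot: [180.0, -0.1, 10.9]
contact_force: [-0.4, -0.1, -0.4]
width: 73.2
gripper_force: 0.0
```

servo_tool(
  rows="0.8 0.3 0 0 0;0.8 0.2 0 0 0;0.8 0.2 0 0 0;0.8 0 0 0 0",
)

```text
time_s: 14.45
ee_pos: [451.0, 110.2, 26.0]
eef_rot: [-180.0, 0.1, 10.9]
contact_force: [-5.0, -1.5, 3.7]
width: 73.2
gripper_force: 2.8
```

```bash
python3 - <<'E'
from h import *
st()
E
```

```text
14.45 nest [-55.1  -0.6] z 26.0 yaw-11 -0.1 F nest [-5.2 -0.5] 3.7
```

servo_tool(
  rows="0.8 0.2 0 0 0;0.8 0.2 0 0 0;0.8 0 0 0 0",
)

```text
time_s: 14.75
ee_pos: [450.8, 110.3, 25.5]
eef_rot: [-180.0, 0.6, 10.9]
contact_force: [-16.6, -7.0, 11.5]
width: 73.1
gripper_force: 9.0
```

servo_tool(
  rows="0.8 0.1 0 0 0;0.8 0.1 0 0 0;0.8 0 0 0 0",
)

```text
time_s: 15.05
ee_pos: [450.7, 110.4, 25.4]
eef_rot: [-179.9, 0.9, 10.9]
contact_force: [-23.2, -8.6, 16.4]
width: 73.3
gripper_force: 12.3
```

```bash
python3 - <<'E'
from h import *
st(); f=grab_frame('wrist'); tops(f,(54,65),(-80,80))
E
```

```text
15.05 nest [-55.4  -0.4] z 25.4 yaw-11 -0.08 F nest [-24.4  -4. ] 16.4
rect [-1.230e+01 -7.000e-01  1.081e+02  1.276e+02 -1.000e-01] z [56.  57.1 58.1] ext [[-58.5, -63.3], [41.6, 61.7]]
slope deg [-0.14 -0.01]
```

servo_tool(
  rows="0.8 -1 0 0 0;0.8 -2 0 0 0;0.8 -3 0 0 0;0.8 0 0 -4 0;0.8 0 0 -4.5 -0.1428;0.8 0 0 0 -0.1428;0.8 0 0 0 -0.1428;0.8 0 0 0 -0.1428;0.8 0 0 0 -0.1428;0.8 0 0 0 -0.1428;0.8 0 0 0 -0.1428;0.8 0 0 0 -0.1428",
)

```text
time_s: 16.3
ee_pos: [399.9, 100.2, 111.4]
eef_rot: [179.9, -0.1, 76.7]
contact_force: [0.0, 1.0, 0.1]
width: 73.4
gripper_force: 0.0
```

servo_tool(
  rows="0.8 0 0 0 -0.1428;0.8 0 0 0 -0.1428;0.8 0 0 0 -0.1428;0.8 0 0 0 -0.1428;0.8 0 0 0 -0.1428;0.8 0 0 0 -0.1428;0.8 0 0 0 -0.1428;0.8 0 0 0 -0.1428;0.8 0 0 0 -0.1428;0.8 0 0 0 -0.1428;0.8 0 0 0 -0.1428;0.8 0 0 0 -0.1428",
)

```text
time_s: 17.5
ee_pos: [399.9, 100.2, 111.4]
eef_rot: [180.0, 0.1, 174.9]
contact_force: [0.8, -0.3, -0.3]
width: 73.4
gripper_force: 0.0
```

servo_tool(
  rows="0.8 0 0 0 -0.1428;0.8 0 0 0 -0.1428;0.8 0 0 0 0;0.8 0 0 0 0",
)

```text
time_s: 17.9
ee_pos: [399.4, 100.1, 111.3]
eef_rot: [-180.0, 0.1, -169.3]
contact_force: [0.5, 0.4, 0.5]
width: 73.6
gripper_force: 0.0
```

```bash
cat >> h.py <<'E'
def face(f,ax,lim=(-80,-30)):
    "per height band, position of the open face (ax 0: -x side, 1: -y side) at places along it"
    P=cloud(f);n=nest(P);z=P[...,2];v=f['z_map']>0;o=1-ax
    for zc in (8,12,16,20,24,28,32,36,43,47,51,55):
        r=[]
        for t in ((-52,-30,0,30,52) if ax==0 else (-36,-20,0,20,36)):
            m=v&(abs(n[...,o]-t)<7)&(abs(z-zc)<2)&(n[...,ax]>lim[0])&(n[...,ax]<lim[1]); r.append((np.median(n[...,ax][m]).round(1) if m.sum()>5 else None))
        print(zc,r)
E
python3 - <<'E'
from h import *
st(); f=grab_frame('wrist'); tops(f,(54,65),(-80,80),(-75,43)); save(f,'w4.png'); face(f,0)
E
```

```text
17.9 nest [-107.7   -0.7] z 111.3 yaw-11 -180.33 F nest [0.6 0.3] 0.5
rect [-18.1  -1.   38.4 126.4   1.5] z [56.4 57.4 58.3] ext [[-35.7, -63.1], [1.4, 61.4]]
slope deg [-0.07  0.02]
8 [np.float64(-43.0), np.float64(-42.8), np.float64(-42.9), np.float64(-43.0), np.float64(-42.9)]
12 [np.float64(-41.6), np.float64(-41.4), np.float64(-41.5), np.float64(-41.8), np.float64(-41.5)]
16 [np.float64(-43.0), np.float64(-43.1), np.float64(-42.9), np.float64(-42.9), np.float64(-42.8)]
20 [np.float64(-43.2), np.float64(-43.0), np.float64(-42.8), np.float64(-42.7), np.float64(-43.3)]
24 [np.float64(-43.5), np.float64(-43.4), np.float64(-43.3), np.float64(-43.2), np.float64(-43.1)]
28 [np.float64(-42.2), np.float64(-42.1), np.float64(-42.2), np.float64(-42.1), np.float64(-41.7)]
32 [None, None, None, None, None]
36 [None, None, None, None, None]
43 [None, None, None, None, None]
47 [None, None, None, None, None]
51 [None, None, None, None, None]
55 [np.float64(-32.8), np.float64(-33.7), np.float64(-33.1), np.float64(-32.7), np.float64(-32.4)]
```

View pics/w4.png

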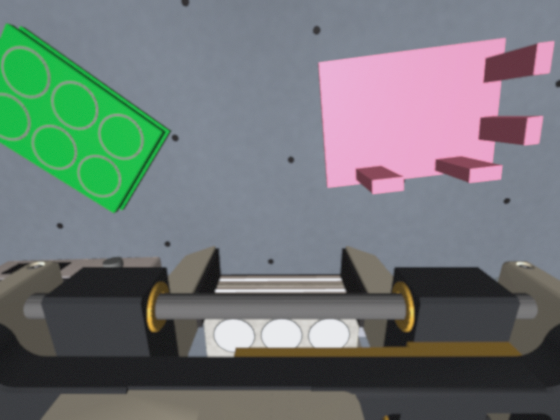

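Low and mid front faces read -43 mm, so they are flush. I move closer so the upper faces are clear of the gripper rail.

servo_tool(
  rows="0.8 -3 0 -2 0;0.8 -3 0 0 0;0.8 0 0 0 0;0.8 0 0 0 0",
)

```text
time_s: 18.35
ee_pos: [457.6, 111.4, 130.8]
eef_rot: [180.0, -0.0, -169.2]
contact_force: [-0.8, -0.2, -0.3]
width: 73.4
gripper_force: 0.0
```

```bash
python3 - <<'E'
from h import *
st(); f=grab_frame('wrist'); tops(f,(54,65),(-80,80),(-75,43)); face(f,0)
E
```

```text
18.35 nest [-48.4  -0.7] z 130.8 yaw-11 -180.2 F nest [-0.8 -0. ] -0.3
rect [-1.590e+01 -4.000e-01  5.540e+01  1.266e+02 -1.000e-01] z [56.  57.2 58.3] ext [[-43.2, -62.1], [11.2, 61.4]]
slope deg [ 0.38 -0.01]
8 [np.float64(-42.6), np.float64(-42.7), np.float64(-42.4), np.float64(-42.8), np.float64(-42.8)]
12 [None, None, None, None, np.float64(-41.7)]
16 [np.float64(-43.1), np.float64(-43.1), np.float64(-43.0), np.float64(-43.0), np.float64(-42.8)]
20 [np.float64(-43.1), np.float64(-43.1), np.float64(-42.9), np.float64(-42.8), np.float64(-42.9)]
24 [np.float64(-43.3), np.float64(-43.2), np.float64(-43.3), np.float64(-43.2), np.float64(-43.2)]
28 [np.float64(-41.9), np.float64(-41.9), np.float64(-41.9), np.float64(-42.0), np.float64(-41.7)]
32 [None, None, None, None, None]
36 [np.float64(-43.1), np.float64(-43.0), np.float64(-43.0), np.float64(-43.0), np.float64(-42.9)]
43 [np.float64(-43.0), np.float64(-43.1), np.float64(-43.0), np.float64(-42.8), np.float64(-43.0)]
47 [np.float64(-41.7), np.float64(-41.6), np.float64(-41.6), np.float64(-41.6), np.float64(-41.6)]
51 [np.float64(-42.9), np.float64(-42.8), None, None, None]
55 [np.float64(-39.2), np.float64(-38.3), np.float64(-40.1), np.float64(-39.2), np.float64(-39.0)]
```

All three layers are flush on the far side, within 0.3 mm. Next I check the end direction from the gap side.

servo_tool(
  rows="0.45 0 0 -2 0.1428;0.45 0 0 0 0.1428;0.45 0 0 0 0.1428;0.45 0 0 0 0.1428;0.45 0 0 0 0.1428;0.45 0 0 0 0.1428;0.45 0 0 0 0.1428;0.45 0 0 0 0.1428;0.45 0 0 0 0.1428;0.45 0 0 0 0.1428;0.45 0 0 0 0.1428;0.45 0 0 0 0",
)

```text
time_s: 19.6
ee_pos: [456.7, 111.3, 151.0]
eef_rot: [-179.9, -0.0, 100.8]
contact_force: [-0.6, -0.5, -0.1]
width: 41.3
gripper_force: 0.0
```

servo_tool(
  rows="0.45 -4.26 0.96 0 0;0.45 -4.26 0.96 0 0;0.45 -4.26 0.96 0 0;0.45 -4.26 0.96 0 0;0.45 -4.26 0.96 0 0;0.45 0 0 0 0;0.45 0 0 0 0",
)

```text
time_s: 20.3
ee_pos: [544.4, -89.2, 150.6]
eef_rot: [-179.9, -0.1, 100.9]
contact_force: [0.1, 0.0, -0.3]
width: 41.3
gripper_force: 0.0
```

```bash
python3 - <<'E'
from h import *
st(); f=grab_frame('wrist'); face(f,1,(-90,-50))
E
```

```text
20.3 nest [  -1.5 -214.1] z 150.6 yaw-11 89.92 F nest [0.1 0. ] -0.3
8 [np.float64(-63.2), np.float64(-63.1), np.float64(-63.0), np.float64(-63.2), np.float64(-63.2)]
12 [None, None, None, None, None]
16 [np.float64(-63.6), np.float64(-63.5), np.float64(-63.6), np.float64(-63.7), np.float64(-63.6)]
20 [None, None, None, None, None]
24 [np.float64(-64.2), np.float64(-64.3), np.float64(-64.4), np.float64(-64.3), np.float64(-64.3)]
28 [np.float64(-63.1), np.float64(-63.8), np.float64(-63.3), np.float64(-63.3), np.float64(-63.3)]
32 [None, None, None, None, None]
36 [np.float64(-64.0), np.float64(-64.0), np.float64(-64.0), np.float64(-64.1), np.float64(-63.8)]
43 [np.float64(-64.1), np.float64(-64.2), np.float64(-63.9), np.float64(-63.9), np.float64(-64.2)]
47 [np.float64(-62.8), np.float64(-62.9), np.float64(-63.5), np.float64(-63.0), np.float64(-63.4)]
51 [np.float64(-64.1), np.float64(-64.1), np.float64(-64.0), np.float64(-64.1), np.float64(-64.1)]
55 [np.float64(-59.5), np.float64(-60.2), np.float64(-59.3), np.float64(-60.0), np.float64(-59.9)]
```

```bash
python3 -c "
from plant import *
print(job_done(), state()['time_s'])"
```

```text
the job is handed in; nothing more can be done
the job is handed in; nothing more can be done
```

The new plate was slid across onto the two in the nest and all three were pushed home. Each layer measured within about 0.5 mm of flush against both the side and end posts. No plate was lifted, though the new one tipped about 2° as it crossed the 3 mm step. Nothing ran near the bottle, beaker or tip box, and the job was handed in at about 20 s.

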